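# Two-point check of a probe thermometer

## Task

Take the orange probe thermometer out of its stand and dip its steel tip about halfway down into the steel reference cup for a good second; then set the tip on the middle of the green sprung disc of the check station and hold the probe square to the sloping disc, pressing gently so that the disc sinks about half of its travel. Finish while still holding it there, steady; do not press hard, and leave the bottle, white cup, tape and jar where they are.

Things in the scene. Friction and masses are not known exactly. Their poses are not given: they have to be found in the camera images.
- probe: Probe thermometer, the loose tool, about 0.12 kg, one rigid piece 181 mm long. Origin at the lowest point of its steel tip; own z runs up along the axis to the handle. Round steel shaft 9 mm diameter with a round end from z = 0 to 90 mm; black collar 36 mm diameter, z = 90 to 96 mm; straight orange handle from z = 96 to 181 mm, 24 mm wide along own x and 20 mm along own y, with parallel flat sides. At the start it stands upright, hanging by the collar on the stand's top.
- probe_tip (a point): Lowest point of the steel tip (the probe's origin).
- probe_grip (a point): Point on the probe's axis inside the handle, 155 mm above the tip, 26 mm below the handle's top; a good height to grip, from above.
- stand: White probe stand fixed to the table, 110 x 95 mm, 100 mm high (origin under its centre, on the table). Its top plate, 18 mm thick, has a 12 mm hole in the centre through which the probe's shaft hangs; the tip is then 10 mm above the table, so the probe must rise 92 mm or more straight up to come free.
- cup: Open round steel reference cup, fixed to the table, dry and empty; outer diameter 58 mm, wall 3 mm, 70 mm high on a blue flange of 84 mm diameter. Origin under its centre, on the table. Inner floor 12 mm above the table, inner depth 58 mm.
- cup_rim (a point): Centre of the cup's mouth, 70 mm above the table.
- station: Check station, fixed to the table: white base 130 (own x) x 100 mm, with a grey head, 85 mm square, whose face slopes at 25 degrees; the face looks up and towards the station's own -x side (towards the robot at yaw 0). Origin under its centre, on the table. Carries the green disc in the middle of the sloping face.
- disc_center (a point): Centre of the top of the green sprung disc (36 mm diameter, 6 mm thick; white spot 13 mm across with a black dot in its middle). Moves with the disc. Own z is the disc's outward normal, 25 degrees off vertical, so the disc sinks along -z; unpressed it stands 15 mm above the grey face, about 73 mm above the table.
- disc (a joint): How far the disc is pressed in, m: 0 = out (it rests at about 0.0007 by its own weight), 0.012 = at its stop. A spring of about 400 N/m pushes it out: 6 mm (half way) takes about 2.4 N, the stop is reached at about 4.8 N and is rigid beyond.
- dropper: Bystander: closed white plastic bottle with blue label, 54 mm diameter, 115 mm high, origin under its centre.
- white_cup: Bystander: open white ceramic cup, 68 mm across, 65 mm high, origin under its centre. Not the reference cup.
- tape: Bystander: roll of blue tape lying flat, 60 mm diameter, 22 mm high, origin under its centre.
- pot: Bystander: small amber jar with white cap, 44 mm diameter, 45 mm high, origin under its centre.

How it is judged:
By the outcome, as a careful person would: the job done as asked, in the order asked, and still so for the second after the job is handed in, while the arm keeps its last pose, push and grip.
It also fails if it takes over 48 s, if anything falls off the work surface, if the arm or the gripper's body presses on something with over 40 N, if the wrist force passes 120 N, or if a joint passes its speed limit or range.

## Robot

A 6-joint arm with a two-finger parallel gripper is mounted at the origin on the work surface. World frame = base frame: x ahead of the robot, y to its left, z up, the work surface at z = 0. Lengths are in mm, angles in rad, forces in N, time in s.
With the tool pointing down it reaches from about 350 to 975 mm from the base axis. Payload 7.1 kg.
Tool frame: the origin (TCP) lies midway between the tips of the shut fingers; the grasp point (between the pads) lies 19 mm behind it; z points along the fingers, y is the line along which they close (so a half turn about z gives the same grasp; the last joint's range is limited). The gripper opens to 88 mm and grips with 3 to 60 N. Pads are 20 mm wide; open, the fingers measure 115 mm over their backs; the gripper's body (75 mm by 178 mm) begins 61 mm behind the grasp point.
Start: joints at [1.257, 0.423, 1.63, -0, 1.089, -0.019], TCP at [181.561, 598.03, 222.675] pointing down, gripper open.
Joint ranges: [-3, 3], [-0.9, 2.11], [0.09, 2.58], [-1.31, 4.45], [0.11, 2.69], [-2.54, 2.54]. Speed limits (rad/s): [2.39, 2.39, 3.01, 3.14, 3.14, 3.14].

## Interface

Orientations are given as a rotation vector (axis times angle).
In Python, from workcell import ctrl gives the robot as it stands.
- The arm moves only by the shell command python3 -m inch 'ROWS' [OPENING]. ROWS is JSON, a list of rows, each an object with "xyz": the shift along the tool's x, y, z in mm, a list of three; "rot": the turn, a rotation vector about the tool's x, y, z in rad, a list of three. In form: [{"xyz": [dx, dy, dz], "rot": [ax, ay, az]}, ...]. A call has 1 to 12 rows; each row is the pose to reach, as a shift and turn from the pose commanded when the call began, along the tool's axes at that moment; what a row does not reach only later rows make up. A row lasts 1/12 s, in which the tool goes at most 41.7 mm and 7.16 degrees, less where a joint would pass 70% of its speed; a pose out of reach is approached as far as the arm can. A call with a gripper value outside its range is refused whole. OPENING is the closure in counts, from 0 (fully open) to 255 (shut), set as the call begins (- or left out, the last holds). The fingers move at their own pace and stop on an object; the grip force is fixed at half the most. Time passes only in rows, so rows that repeat a pose let the fingers close. It gives the time, the measured TCP pose, the force, the opening and the grip force at its end, in the units of the state.
- ctrl.get_obs(): the state, without advancing time (a new reading comes with each control period).
- ctrl.get_image(name): name is "scene" or "side" or "wrist"; returns the picture (400x640x3 uint8, red, green, blue); there is no depth.
- ctrl.camera_model(name): a dict with "fx", "fy", "cx", "cy" (pixels), "position" and "attitude" of the camera in the world. Camera axes: x right, y up, looking along -z (the intrinsics and any distortion apply to the point x, -y, -z); pixel columns grow to the right and rows downward; lengths in mm; the calibration is good to about 2 mm. The wrist camera is an equidistant fisheye: a pixel r from the principal point sees the ray r / f radians off the axis. A picture is of the moment at which its call begins: read the wrist's pose just before it. camera_model takes no time and is no camera call; for the wrist camera it gives the pose at the moment of the call.
- ctrl.close_job(): hands the job in; it is judged then, once.
The state is a dict: "t": time; "qpos": joint angles; "qvel": joint speeds; "joint_torque": joint torques, N m; "ee_pos": TCP position; "orientation": TCP orientation; "ft_force": force on the tool from outside, world axes, zero at the start; "moment": the same for the moment, N m; "width": finger opening in mm; "grasp_force": force on a finger pad.
Only numpy, scipy, OpenCV 4.12 (cv2) and the standard library are available. Lean on these libraries where they do the work, as an engineer would, in place of code of your own. Each camera call takes 0.05 s, during which the arm holds its last target. There are 200 camera calls.

## Working session

There is one attempt and no reset: what is moved stays moved. The work goes in short steps, Python scripts to look and compute and a shell command to move; the robot and the scene stay as the last step left them, time stands still between calls to the robot, and variables do not carry over. Pictures are saved under pics/ and viewed, at most 10 in all, crops included, and the job is handed in when it is done.

```bash
ls; mkdir -p pics
python3 - <<'E'
from workcell import ctrl
import cv2
o=ctrl.get_obs();print(o)
for n in["scene","side","wrist"]:
    m=ctrl.camera_model(n);print(n,m)
    cv2.imwrite(f"pics/{n}0.png",cv2.cvtColor(ctrl.get_image(n),cv2.COLOR_RGB2BGR))
E
```

```text
pics
{'t': 0.0, 'qpos': array([ 1.25698611e+00,  4.23835082e-01,  1.63067077e+00,  1.14405359e-05,
        1.08862772e+00, -1.90094100e-02]), 'qvel': array([-4.62512125e-05,  2.47411734e-04, -3.70493689e-05,  6.79366433e-04,
       -5.70183437e-04,  1.35475868e-03]), 'joint_torque': array([ 2.66929537e-04, -5.44630373e+01, -2.73666680e+01,  6.42859284e-02,
        2.27829331e-02, -1.02446058e-04]), 'ee_pos': array([181.3996378 , 597.51525594, 221.91285945]), 'orientation': array([-4.61366157e-01, -3.10726142e+00,  2.38420582e-03]), 'ft_force': array([-0.11377066, -0.25959825, -0.19618168]), 'moment': array([-0.01066953,  0.0044031 , -0.02770297]), 'grasp_force': 0.0, 'width': 87.47968609056934}
scene {'fx': 385.6100887620822, 'fy': 385.6100887620822, 'cx': 316.2297082675862, 'cy': 206.0204539065077, 'position': array([1089.20658207,  333.08612597,  515.02568397]), 'attitude': array([0.58823588, 1.03842616, 1.92354142])}
side {'fx': 403.58134773923285, 'fy': 403.58134773923285, 'cx': 318.56700366994033, 'cy': 203.25239415508253, 'position': array([ 403.74314662, -633.67264344,  567.72811511]), 'attitude': array([ 0.97673867, -0.09615645, -0.1561426 ])}
wrist {'fx': 309.70691628693146, 'fy': 309.70691628693146, 'cx': 320.99851131018863, 'cy': 206.90782838974943, 'position': array([100.92905417, 622.80750471, 383.90370469]), 'attitude': array([-0.26866656, -0.19622786,  1.26541748])}
```

View pics/scene0.png

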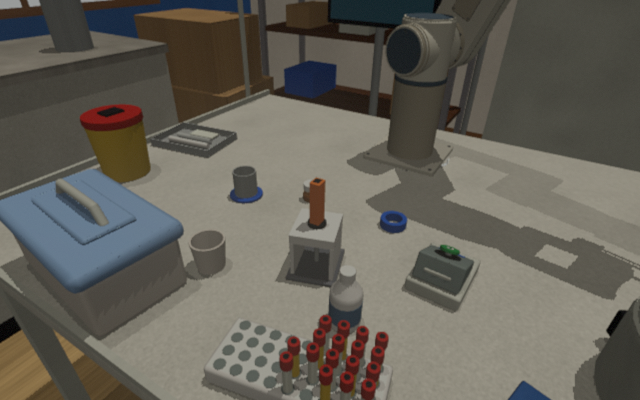

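View pics/side0.png

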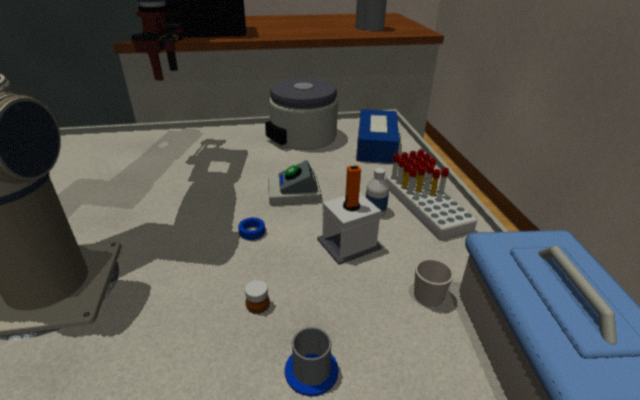

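View pics/wrist0.png

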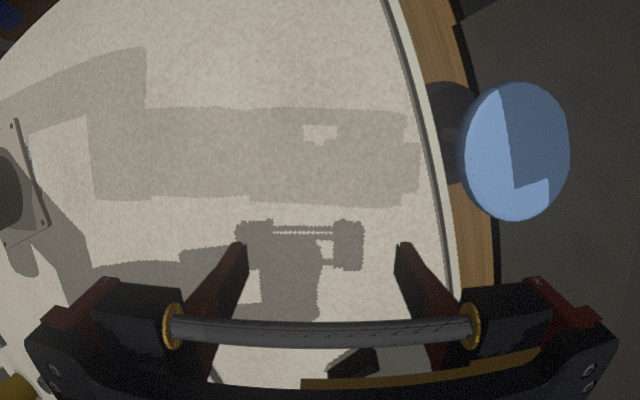

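The scene view shows the probe at about (317,203) in its stand, the reference cup at (245,185) on its blue flange, and the green disc at (450,250). In the side view they are at (353,187), (312,360) and (292,172). The wrist view shows only bare table and the fingers.

```bash
cat > h.py <<'E'
from workcell import ctrl
import cv2,numpy as np
from scipy.spatial.transform import Rotation as R
def model(n): return ctrl.camera_model(n)
def ray(m,px,fish=False):
    u=(px[0]-m['cx'])/m['fx'];v=(px[1]-m['cy'])/m['fy']
    if fish:
        r=np.hypot(u,v);s=np.sinc(r/np.pi);d=np.array([u*s,-v*s,-np.cos(r)])
    else: d=np.array([u,-v,-1.])
    d=R.from_rotvec(m['attitude']).apply(d);return m['position'],d/np.linalg.norm(d)
def plane(r,z): return r[0]+r[1]*(z-r[0][2])/r[1][2]
def tri(rs):
    A=sum(np.eye(3)-np.outer(d,d) for p,d in rs);b=sum((np.eye(3)-np.outer(d,d))@p for p,d in rs)
    x=np.linalg.solve(A,b);return x,[round(float(np.linalg.norm(np.cross(x-p,d))),1) for p,d in rs]
def blobs(img,lo,hi,minA=15):
    "img BGR"
    k=cv2.inRange(cv2.cvtColor(img,cv2.COLOR_BGR2HSV),np.array(lo),np.array(hi))
    n,l,s,c=cv2.connectedComponentsWithStats(k)
    return [(c[i].round(1),s[i],(l==i)) for i in range(1,n) if s[i][4]>=minA]
def proj(m,P,fish=False):
    d=R.from_rotvec(m['attitude']).inv().apply(np.asarray(P,float)-m['position'])
    x,y,z=d[0],-d[1],-d[2]
    if fish:
        r=np.hypot(x,y);t=np.arctan2(r,z)/max(r,1e-9)
    else: t=1/z
    return np.array([m['cx']+m['fx']*x*t,m['cy']+m['fy']*y*t])
def snap(n,name):
    m=model(n);im=cv2.cvtColor(ctrl.get_image(n),cv2.COLOR_RGB2BGR);cv2.imwrite(f"pics/{name}.png",im);return m,im
def totool(dw):
    return R.from_rotvec(ctrl.get_obs()['orientation']).inv().apply(dw)
E
python3 - <<'E'
from h import *
np.set_printoptions(precision=1,suppress=True)
col={'orange':((4,150,70),(16,255,255)),'green':((45,110,30),(80,255,255)),'blue':((108,150,40),(125,255,255))}
for n in["scene","side"]:
    im=cv2.imread(f"pics/{n}0.png")
    for c,(l,h) in col.items():
        for b in blobs(im,l,h,30):print(n,c,b[0],b[1])
E
```

```text
scene orange [316.6 201.6] [310 180  15  45 537]
scene green [449.6 250.1] [441 245  18  10  76]
scene blue [168.9   2.7] [164   0  12   9  34]
scene blue [230.2   5.2] [223   1  14  10  43]
scene blue [144.1   8.2] [128   5  35  10  92]
scene blue [117.7  14.5] [114   9   9  12  36]
scene blue [127.5  24.1] [121  10  15  26 120]
scene blue [92.  22.8] [87 16 12 14 47]
scene blue [115.2  26.4] [106  17  17  17  76]
scene blue [311.9  71.9] [285  62  50  25 611]
scene blue [252.8 196.2] [238 188  24  13  64]
scene blue [393.7 218.6] [381 212  25  14 154]
side orange [326.5  27.6] [ 210   13  232   29 3666]
side orange [352.7 185.1] [346 166  15  40 459]
side green [291.3 170.4] [285 166  14  10  75]
side blue [377.4 136.7] [ 358  110   41   53 1150]
side blue [251.3 228.3] [239 218  26  22 421]
side blue [311. 379.] [285 355  53  41 814]
side blue [311.4 355.3] [305 354  14   4  38]
```

Run:
```python
from h import *
np.set_printoptions(precision=1,suppress=True)
S,D=model('scene'),model('side')
for k,a,b in [('probe mid',(316.6,202),(352.7,186)),('top',(317,181),(353,169)),('disc',(450,250),(291.5,171)),('rim',(245,173),(312,342)),('flange',(247,194),(311.5,372)),('tape',(393.7,221),(251.5,230)),('wcup rim',(209,241),(433,270)),('dropper',(347,276),(379,174)),('pot',(312,186),(257,289))]:
    print(k,*tri([ray(S,a),ray(D,b)]))
print(plane(ray(S,(245,173)),70),plane(ray(D,(312,342)),70))
```

```text
probe mid [596.   31.2 148.4] [0.3, 0.3]
top [593.2  29.3 188.8] [0.3, 0.3]
disc [497.3 255.1  68.2] [0.8, 0.8]
rim [ 466.1 -256.7   64.5] [0.4, 0.4]
flange [ 463.3 -261.9    0.2] [1.9, 1.9]
tape [385.8 106.6   8.7] [2.2, 2.2]
wcup rim [ 707.3 -138.4   62.2] [0.8, 0.8]
dropper [690.2 145.2 103.3] [0.4, 0.4]
pot [ 390.8 -108.8   37.2] [0.3, 0.3]
[ 473.2 -249.5   70. ] [ 465.7 -261.1   70. ]
```

```bash
python3 -m inch '[{"xyz":[-39,-29,-5],"rot":[0,0,0.08]},{"xyz":[-70,-52,-10],"rot":[0,0,0.16]},{"xyz":[-101,-75,-15],"rot":[0,0,0.24]},{"xyz":[-132,-98,-20],"rot":[0,0,0.32]},{"xyz":[-163,-121,-25],"rot":[0,0,0.4]},{"xyz":[-194,-144,-30],"rot":[0,0,0.48]},{"xyz":[-225,-167,-35],"rot":[0,0,0.56]},{"xyz":[-256,-190,-40],"rot":[0,0,0.64]},{"xyz":[-287,-213,-43],"rot":[0,0,0.72]},{"xyz":[-318,-237,-43],"rot":[0,0,0.8]},{"xyz":[-349,-261,-43],"rot":[0,0,0.88]},{"xyz":[-380,-285,-43],"rot":[0,0,0.96]}]' 0
python3 - <<'E'
from h import *
np.set_printoptions(precision=3,suppress=True)
o=ctrl.get_obs();print(totool(np.array([596,31,265])-o['ee_pos']),R.from_rotvec(o['orientation']).as_matrix())
E
```

```text
t: 1.15
ee_pos: [463.1, 213.1, 265.8]
orientation: [1.849, 2.54, 0.0]
ft_force: [0.2, 1.1, 0.7]
width: 87.7
grasp_force: 0.0
[-214.151   70.604    0.779] [[-0.307  0.952  0.   ]
 [ 0.952  0.307  0.   ]
 [ 0.     0.    -1.   ]]
```

```bash
python3 - <<'E'
from h import *
m,im=snap('wrist','w1');np.save('w1.npy',np.r_[m['position'],m['attitude']])
print(ctrl.get_obs()['ee_pos'])
E
python3 -m inch '[{"xyz":[-35,12,0],"rot":[0,0,0.05]},{"xyz":[-65,22,0],"rot":[0,0,0.1]},{"xyz":[-95,32,0],"rot":[0,0,0.15]},{"xyz":[-125,42,0],"rot":[0,0,0.2]},{"xyz":[-155,52,0],"rot":[0,0,0.24]},{"xyz":[-185,62,0],"rot":[0,0,0.24]},{"xyz":[-205,68,0],"rot":[0,0,0.24]},{"xyz":[-214,71,0],"rot":[0,0,0.24]},{"xyz":[-214,71,0],"rot":[0,0,0.24]},{"xyz":[-214,71,0],"rot":[0,0,0.24]}]' 0
python3 - <<'E'
from h import *
m,im=snap('wrist','w2');np.save('w2.npy',np.r_[m['position'],m['attitude']])
o=ctrl.get_obs();print(o['ee_pos'],o['orientation'],m['position'])
w1=cv2.imread('pics/w1.png');cv2.imwrite('pics/w12.png',cv2.resize(np.vstack([w1,im]),(480,600)))
E
```

```text
[466.54242386 208.69575846 265.88262863]
t: 2.03
ee_pos: [595.8, 33.9, 265.3]
orientation: [-2.135, -2.303, 0.001]
ft_force: [-1.4, 0.6, -0.2]
width: 87.6
grasp_force: 0.0
[595.52810424  34.42208347 265.37232651] [-2.13439430e+00 -2.30381627e+00  7.58536873e-04] [590.09064228 118.72302595 427.20371231]
```

View pics/w12.png

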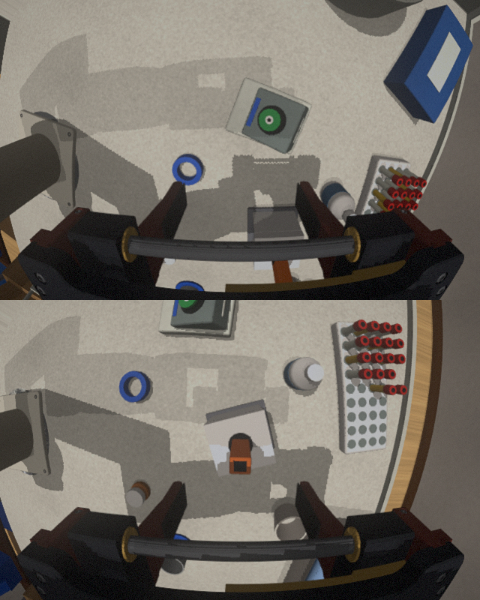

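The top half (first wrist view) shows the station, with the disc at about (269,120). The bottom half shows the probe handle top at about (240,466), with the stand rotated slightly in the image. Next I'll get the orientations.

Run:
```python
from h import *
np.set_printoptions(precision=1,suppress=True)
def mod(n):
    m=dict(model('wrist'));a=np.load(n);m['position'],m['attitude']=a[:3],a[3:];return m
m1,m2=mod('w1.npy'),mod('w2.npy')
i1,i2=cv2.imread('pics/w1.png'),cv2.imread('pics/w2.png')
for b in blobs(i1,(45,110,30),(80,255,255),100):
    cs,_=cv2.findContours(b[2].astype('uint8'),cv2.RETR_EXTERNAL,2);e=cv2.fitEllipse(cs[0]);print('green',b[0],b[1],e,plane(ray(m1,e[0],1),73))
print('spot', [ (c[0],c[1],plane(ray(m1,c[0],1),73)) for c in blobs(i1[140:180,335:385],(0,0,120),(180,90,255),10)])
for b in blobs(i1,(108,130,40),(125,255,255),60):
    cs,_=cv2.findContours(b[2].astype('uint8'),0,2);print('blue',b[0],b[1][4],cv2.minAreaRect(cs[0]))
print(proj(m2,[596,31,191],1),proj(m2,[596,31,106],1))
cv2.imwrite('pics/c.png',np.hstack([cv2.resize(i2[180:270,260:380],(400,300),interpolation=2),cv2.resize(i1[90:210,290:420],(325,300),interpolation=2)]))
for b in blobs(i2,(3,120,60),(18,255,255),60):print('or',b[0],b[1])
```

```text
green [359.2 159.6] [345 145  29  30 553] ((359.1009521484375, 159.54405212402344), (27.80341911315918, 29.354900360107422), 179.83311462402344) [496.7 253.9  73. ]
spot [(array([23.6, 19.5]), array([18, 14, 12, 12, 92], dtype=int32), array([-99.5, 345.2,  73. ]))]
blue [584.   87.7] 4950 ((586.8563842773438, 84.95675659179688), (61.117652893066406, 145.23529052734375), 28.07248878479004)
blue [337.5 148.5] 213 ((337.46551513671875, 148.58619689941406), (5.756556034088135, 38.99602127075195), 21.801410675048828)
blue [249.1 227.1] 622 ((249.10003662109375, 227.1999969482422), (38.8960075378418, 35.73373031616211), 18.434947967529297)
blue [252.4 380.5] 219 ((253.2860870361328, 381.0438232421875), (36.410545349121094, 11.205714225769043), 5.5275397300720215)
[320.7 220.8] [320.9 193.2]
or [556.9 145.1] [ 514    0   71  283 4277]
or [585.3  53.8] [582  40   8  29  82]
or [584.2  77.2] [580  64   9  29  78]
or [320.  206.3] [306 186  29  46 971]
or [188.6 250.2] [176 243  23  22 138]
```

View pics/c.png

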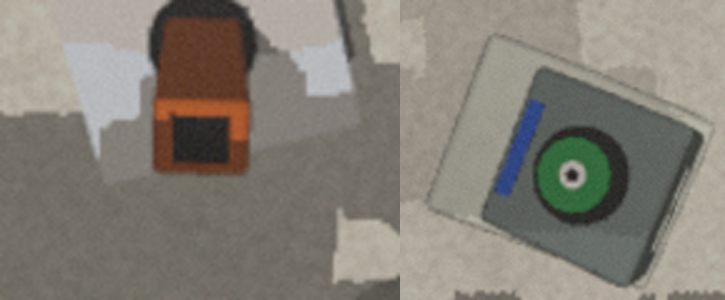

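The crop shows the handle top with corners near (157,98), (250,102), (247,174) and (153,172), so it's turned about 2° in the image. The station's blue label side is its low side, on the left, and the white spot is at (572,175).

Run:
```python
from h import *
np.set_printoptions(precision=1,suppress=True)
def mod(n):
    m=dict(model('wrist'));a=np.load(n);m['position'],m['attitude']=a[:3],a[3:];return m
m1,m2=mod('w1.npy'),mod('w2.npy')
P=[plane(ray(m2,(260+x*.3,180+y*.3),1),191)[:2] for x,y in [(157,98),(250,102),(247,176),(153,172)]]
print('top',P,np.mean(P,0));ang=lambda v:np.degrees(np.arctan2(v[1],v[0]))
for a,b in((0,1),(3,2),(0,3),(1,2)):print(np.linalg.norm(P[b]-P[a]),ang(P[b]-P[a]))
o=R.from_rotvec(ctrl.get_obs()['orientation']).as_matrix();print('tool x,y',ang(o[:2,0]),ang(o[:2,1]),ctrl.get_obs()['qpos'])
q=lambda x,y,z:plane(ray(m1,(290+(x-400)/2.5,90+y/2.5),1),z)[:2]
for n,a,b in [('head low',q(538,68,41.5),q(483,213,41.5)),('head side',q(538,68,41.5),q(702,132,77)),('base left',q(490,35,25),q(428,205,25)),('base top',q(490,35,25),q(712,125,25)),('label',q(537,101,45),q(503,195,45))]:print(n,a,b,np.linalg.norm(b-a),ang(b-a))
print('spot',q(572,175,73))
```

```text
top [array([584.4,  39.9]), array([606.8,  40.6]), array([607.8,  21.3]), array([584.6,  20.6])] [595.9  30.6]
22.46437448203016 1.755660414759633
23.296953221670204 1.7304386970916001
19.33546770916299 -89.48325294402377
19.345644405870075 -87.01657827670269
tool x,y 94.3722239552041 4.372249041530749 [ 0.   0.3  1.7  0.   1.2 -0. ]
head low [468.2 295.3] [465.1 216.9] 78.54089060916425 -92.244107505814
head side [468.2 295.3] [547.2 293. ] 79.06453637030243 -1.6671627413222017
base left [440.8 303.9] [437.2 208.8] 95.20706808346915 -92.16313703296714
base top [440.8 303.9] [567.4 298.4] 126.78187080828096 -2.512729685538552
label [472.6 279.6] [471.5 229.5] 50.19064147523878 -91.22904235107946
spot [496.5 253.3]
```

```bash
python3 -m inch '[{"xyz":[0,0,0],"rot":[0,0,0.045]},{"xyz":[0,0,0],"rot":[0,0,0.045]}]' 0
python3 - <<'E'
from h import *
o=ctrl.get_obs();print(totool(np.array([595.9,30.6,146])-o['ee_pos']),o['ee_pos'])
E
```

```text
t: 2.25
ee_pos: [595.5, 35.0, 265.7]
orientation: [-2.186, -2.255, 0.0]
ft_force: [1.0, 0.4, -0.1]
width: 87.7
grasp_force: 0.0
[ -4.38876367   0.30340216 119.71225264] [595.51239969  34.95270719 265.71332606]
```

```bash
python3 -m inch '[{"xyz":[-4.4,0,25],"rot":[0,0,0]},{"xyz":[-4.4,0.3,55],"rot":[0,0,0]},{"xyz":[-4.4,0.3,85],"rot":[0,0,0]},{"xyz":[-4.4,0.3,108],"rot":[0,0,0]},{"xyz":[-4.4,0.3,119.5],"rot":[0,0,0]},{"xyz":[-4.4,0.3,119.5],"rot":[0,0,0]},{"xyz":[-4.4,0.3,119.5],"rot":[0,0,0]}]' 0; python3 -m inch '[{"xyz":[0,0,0],"rot":[0,0,0]},{"xyz":[0,0,0],"rot":[0,0,0]},{"xyz":[0,0,0],"rot":[0,0,0]},{"xyz":[0,0,0],"rot":[0,0,0]},{"xyz":[0,0,0],"rot":[0,0,0]},{"xyz":[0,0,0],"rot":[0,0,0]},{"xyz":[0,0,0],"rot":[0,0,0]},{"xyz":[0,0,0],"rot":[0,0,0]}]' 255;python3 - <<'E'
from h import *
o=ctrl.get_obs();print(o)
m,im=snap('wrist','w3')
E
```

```text
t: 2.83
ee_pos: [596.7, 29.8, 146.5]
orientation: [-2.185, -2.257, 0.0]
ft_force: [0.7, 0.0, 1.3]
width: 87.5
grasp_force: 0.0
t: 3.5
ee_pos: [596.8, 29.1, 146.2]
orientation: [2.187, 2.256, -0.0]
ft_force: [1.3, -0.4, -0.8]
width: 38.1
grasp_force: 0.0
{'t': 3.5, 'qpos': array([ 2.88854528e-02,  4.78859913e-01,  1.74533414e+00, -3.38555462e-05,
        9.17409298e-01, -2.09490989e-03]), 'qvel': array([ 9.63141655e-05,  7.28923096e-04,  1.12214622e-03, -2.06180372e-04,
       -7.35973446e-04, -1.20521384e-03]), 'joint_torque': array([ 2.09005397e-03, -5.39800751e+01, -2.35519230e+01,  5.81899623e-02,
        1.55652186e-02, -2.10120749e-05]), 'ee_pos': array([596.77271811,  29.13948491, 146.21740621]), 'orientation': array([ 2.18673438e+00,  2.25559815e+00, -4.14970902e-05]), 'ft_force': array([ 1.31420815, -0.43652882, -0.78030216]), 'moment': array([-0.08327768,  0.01156498, -0.02945875]), 'grasp_force': 0.0, 'width': 38.116153106465674}
```

```bash
python3 -m inch '[{"xyz":[0,0,0],"rot":[0,0,0]},{"xyz":[0,0,0],"rot":[0,0,0]},{"xyz":[0,0,0],"rot":[0,0,0]},{"xyz":[0,0,0],"rot":[0,0,0]},{"xyz":[0,0,0],"rot":[0,0,0]},{"xyz":[0,0,0],"rot":[0,0,0]}]' 255;python3 - <<'E'
from h import *
o=ctrl.get_obs();print(o['ft_force'],o['moment'],o['qpos'],o['qvel'])
E
```

```text
t: 4.05
ee_pos: [596.6, 29.2, 146.1]
orientation: [-2.187, -2.255, 0.0]
ft_force: [-0.1, 0.9, -1.1]
width: 23.9
grasp_force: 30.0
[-0.05290977  0.89275681 -1.14056412] [-0.08181801  0.20026187 -0.00146854] [ 2.89547465e-02  4.79014098e-01  1.74549417e+00 -3.01823273e-05
  9.17434149e-01 -2.04563989e-03] [ 0.00148662 -0.00119433  0.00030574 -0.00092885 -0.00011197 -0.00034184]
```

```bash
python3 -m inch '[{"xyz":[0,0,-8],"rot":[0,0,0]},{"xyz":[0,0,-25],"rot":[0,0,0]},{"xyz":[0,0,-48],"rot":[0,0,0]},{"xyz":[0,0,-71],"rot":[0,0,0]},{"xyz":[0,0,-94],"rot":[0,0,0]},{"xyz":[0,0,-115],"rot":[0,0,0]},{"xyz":[0,0,-128],"rot":[0,0,0]},{"xyz":[0,0,-130],"rot":[0,0,0]},{"xyz":[0,0,-130],"rot":[0,0,0]}]' 255;python3 - <<'E'
from h import *
o=ctrl.get_obs();print(totool(np.array([466,-258,276])-o['ee_pos']),o['ee_pos'])
E
```

```text
t: 4.8
ee_pos: [597.3, 29.2, 277.4]
orientation: [2.186, 2.254, 0.003]
ft_force: [-1.4, -0.4, -1.7]
width: 24.0
grasp_force: 30.0
[-282.98960752 -140.12710758    1.03481554] [597.29100529  29.19433794 277.37086532]
```

```bash
python3 -m inch '[{"xyz":[-18,-9,0],"rot":[0,0,0]},{"xyz":[-45,-22,0],"rot":[0,0,0]},{"xyz":[-75,-37,0],"rot":[0,0,0]},{"xyz":[-105,-52,0],"rot":[0,0,0]},{"xyz":[-135,-67,0],"rot":[0,0,0]},{"xyz":[-165,-82,0],"rot":[0,0,0]},{"xyz":[-195,-97,0],"rot":[0,0,0]},{"xyz":[-225,-112,0],"rot":[0,0,0]},{"xyz":[-252,-125,0],"rot":[0,0,0]},{"xyz":[-272,-135,0],"rot":[0,0,0]},{"xyz":[-283,-140,0],"rot":[0,0,0]},{"xyz":[-283,-140,0],"rot":[0,0,0]}]' 255;python3 -m inch '[{"xyz":[0,0,0],"rot":[0,0,0]},{"xyz":[0,0,0],"rot":[0,0,0]}]' 255;python3 - <<'E'
from h import *
m,im=snap('wrist','w4');np.save('w4.npy',np.r_[m['position'],m['attitude']])
m2,i2=snap('side','s4')
o=ctrl.get_obs();print(o['ee_pos'],o['orientation'],proj(m,[466,-258,70],1),proj(m2,[466,-258,70]))
cv2.imwrite('pics/c4.png',np.hstack([cv2.resize(im[110:290,220:420],(440,396)),cv2.resize(i2[230:400,240:390],(349,396))]))
E
```

```text
t: 5.8
ee_pos: [464.4, -259.5, 275.1]
orientation: [-2.189, -2.251, 0.001]
ft_force: [0.8, 0.0, -1.1]
width: 23.9
grasp_force: 30.0
t: 5.97
ee_pos: [465.8, -257.1, 275.7]
orientation: [-2.186, -2.255, -0.0]
ft_force: [0.8, -0.1, -1.7]
width: 23.8
grasp_force: 30.0
[ 466.06326552 -256.87912488  275.92774183] [-2.18473048e+00 -2.25680583e+00 -2.18776585e-04] [321.01131379 181.68638451] [311.87309501 340.22712807]
```

View pics/c4.png

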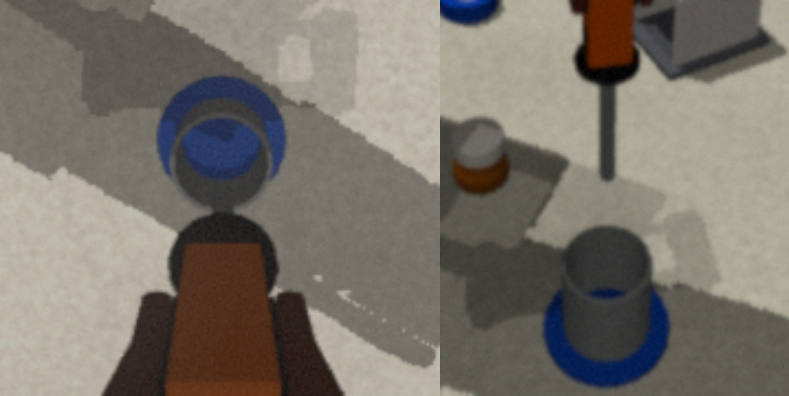

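The wrist crop shows the cup rim centred at about (222,160) with the flange at (222,138). The side crop shows the probe tip at (607,180), right above the cup mouth at (607,262).

Run:
```python
from h import *
np.set_printoptions(precision=1,suppress=True)
m=dict(model('wrist'));s=model('side');a=np.load('w4.npy');m['position'],m['attitude']=a[:3],a[3:]
W=lambda x,y:ray(m,(220+x/2.2,110+y/2.2),1)
S=lambda x,y:ray(s,(240+(x-440)/2.329,230+y/2.329))
print('rim',plane(W(222,161),70),plane(S(607,262),70),tri([W(222,161),S(607,262)]))
print('rimsides',plane(W(173,161),70),plane(W(271,161),70))
print('tip',S(607,180)[0]+S(607,180)[1]*(-257-S(0,0)[0][1])/S(607,180)[1][1],proj(s,[466,-257,140]))
o=ctrl.get_obs();M=R.from_rotvec(o['orientation']).as_matrix();print('tip by tool',o['ee_pos']+M[:,2]*136)
print('flange',plane(W(222,138.5),8))
```

```text
rim [ 465.9 -259.9   70. ] [ 465.1 -261.9   70. ] (array([ 465.7, -260.3,   67.9]), [0.3, 0.3])
rimsides [ 438.7 -260.7   70. ] [ 493.1 -259.    70. ]
tip [ 465.8 -257.   139.4] [311.8 307. ]
tip by tool [ 466.  -256.8  139.9]
flange [ 465.8 -259.8    8. ]
```

```bash
python3 -m inch '[{"xyz":[-3,0,10],"rot":[0,0,0]},{"xyz":[-3,0,30],"rot":[0,0,0]},{"xyz":[-3,0,52],"rot":[0,0,0]},{"xyz":[-3,0,74],"rot":[0,0,0]},{"xyz":[-3,0,90],"rot":[0,0,0]},{"xyz":[-3,0,98],"rot":[0,0,0]},{"xyz":[-3,0,99],"rot":[0,0,0]},{"xyz":[-3,0,99],"rot":[0,0,0]},{"xyz":[-3,0,99],"rot":[0,0,0]},{"xyz":[-3,0,99],"rot":[0,0,0]},{"xyz":[-3,0,99],"rot":[0,0,0]},{"xyz":[-3,0,99],"rot":[0,0,0]}]' 255
python3 -m inch '[{"xyz":[0,0,0],"rot":[0,0,0]},{"xyz":[0,0,0],"rot":[0,0,0]},{"xyz":[0,0,0],"rot":[0,0,0]},{"xyz":[0,0,0],"rot":[0,0,0]},{"xyz":[0,0,0],"rot":[0,0,0]},{"xyz":[0,0,0],"rot":[0,0,0]},{"xyz":[0,0,0],"rot":[0,0,0]},{"xyz":[0,0,0],"rot":[0,0,0]},{"xyz":[0,0,0],"rot":[0,0,0]},{"xyz":[0,0,0],"rot":[0,0,0]},{"xyz":[0,0,0],"rot":[0,0,0]},{"xyz":[0,0,0],"rot":[0,0,0]}]' 255
python3 -m inch '[{"xyz":[0,0,0],"rot":[0,0,0]},{"xyz":[0,0,0],"rot":[0,0,0]},{"xyz":[0,0,0],"rot":[0,0,0]}]' 255
```

```text
t: 7.07
ee_pos: [466.1, -261.2, 178.0]
orientation: [2.186, 2.255, 0.001]
ft_force: [-1.0, 0.0, -0.6]
width: 23.9
grasp_force: 30.0
t: 8.07
ee_pos: [465.7, -261.0, 177.2]
orientation: [-2.187, -2.256, 0.0]
ft_force: [-1.1, 0.5, -0.8]
width: 24.1
grasp_force: 30.0
t: 8.32
ee_pos: [465.7, -261.0, 177.2]
orientation: [2.187, 2.256, 0.0]
ft_force: [0.3, 0.1, -1.5]
width: 23.6
grasp_force: 30.0
```

```bash
python3 -m inch '[{"xyz":[0,0,-10],"rot":[0,0,0]},{"xyz":[0,0,-35],"rot":[0,0,0]},{"xyz":[0,0,-65],"rot":[0,0,0]},{"xyz":[0,0,-92],"rot":[0,0,0]},{"xyz":[0,0,-107],"rot":[0,0,0]},{"xyz":[0,0,-110],"rot":[0,0,0]},{"xyz":[0,0,-110],"rot":[0,0,0]}]' 255
cat > goal.py <<'E'
from h import *
import sys
np.set_printoptions(precision=4,suppress=True)
def goal(off,D=(496.5,253.5,73.),yaw=-2.,L=136.):
    a,y=np.radians(25),np.radians(yaw)
    n=np.array([-np.sin(a)*np.cos(y),-np.sin(a)*np.sin(y),np.cos(a)])
    o=ctrl.get_obs();M=R.from_rotvec(o['orientation'])
    z=M.as_matrix()[:,2];c=np.cross(z,-n);rv=c/max(np.linalg.norm(c),1e-9)*np.arctan2(np.linalg.norm(c),z@-n)
    t=np.array(D)+(off+L)*n
    tip=o['ee_pos']+z*L-np.array(D)
    print('xyz',M.inv().apply(t-o['ee_pos']),'rot',M.inv().apply(rv),'height along n',tip@n,'lateral',tip-(tip@n)*n,'F.n',o['ft_force']@n)
if __name__=='__main__':goal(float(sys.argv[1]))
E
python3 goal.py 60
```

```text
t: 8.9
ee_pos: [466.2, -261.3, 288.7]
orientation: [2.185, 2.254, 0.001]
ft_force: [-0.7, -0.3, -1.9]
width: 23.4
grasp_force: 30.0
xyz [519.1141 -36.5097  37.1313] rot [-0.4329 -0.0273 -0.    ] height along n 77.2468943367623 lateral [   2.6924 -516.1247    9.6541] F.n -1.466672035201798
```

```bash
python3 -m inch '[{"xyz":[20,-1,0],"rot":[0,0,0]},{"xyz":[52,-3,0],"rot":[0,0,0]},{"xyz":[87,-5,0],"rot":[0,0,0]},{"xyz":[122,-8,0],"rot":[0,0,0]},{"xyz":[157,-11,0],"rot":[0,0,0]},{"xyz":[192,-13,0],"rot":[0,0,0]},{"xyz":[227,-15,0],"rot":[0,0,0]},{"xyz":[262,-18,0],"rot":[0,0,0]},{"xyz":[297,-21,0],"rot":[0,0,0]},{"xyz":[332,-23,0],"rot":[0,0,0]},{"xyz":[367,-26,0],"rot":[0,0,0]},{"xyz":[395,-28,0],"rot":[0,0,0]}]' 255
python3 -m inch '[{"xyz":[30,-2,0],"rot":[-0.03,0,0]},{"xyz":[58,-4,5],"rot":[-0.12,-0.01,0]},{"xyz":[84,-6,12],"rot":[-0.22,-0.01,0]},{"xyz":[105,-7,20],"rot":[-0.32,-0.02,0]},{"xyz":[118,-8,28],"rot":[-0.40,-0.027,0]},{"xyz":[124,-8.5,35],"rot":[-0.433,-0.027,0]},{"xyz":[124,-8.5,37],"rot":[-0.433,-0.027,0]},{"xyz":[124,-8.5,37],"rot":[-0.433,-0.027,0]},{"xyz":[124,-8.5,37],"rot":[-0.433,-0.027,0]}]' 255
python3 goal.py 60
python3 - <<'E'
from h import *
m,im=snap('wrist','w5');np.save('w5.npy',np.r_[m['position'],m['attitude']])
s,i2=snap('side','s5');c,i3=snap('scene','c5')
D=[496.5,253.5,73]
print(proj(m,D,1),proj(s,D),proj(c,D))
w=lambda i,p,r,sz:cv2.resize(i[max(0,p[1]-r):p[1]+r,p[0]-r:p[0]+r],sz,interpolation=2)
p=lambda v:np.round(v).astype(int)
cv2.imwrite('pics/c5.png',np.hstack([w(im,p(proj(m,D,1)),70,(400,400)),w(i2,p(proj(s,D)),40,(400,400))]))
print(p(proj(m,D,1))-70,p(proj(s,D))-40)
E
```

```text
t: 9.9
ee_pos: [423.9, 134.8, 285.8]
orientation: [-2.185, -2.255, 0.003]
ft_force: [1.3, 0.1, -1.1]
width: 23.7
grasp_force: 30.0
t: 10.65
ee_pos: [413.2, 256.2, 249.8]
orientation: [1.944, 2.005, 0.411]
ft_force: [-0.4, 0.2, -1.1]
width: 23.8
grasp_force: 30.0
xyz [ 0.1341  0.8459 -0.5541] rot [-0.0043 -0.0009 -0.    ] height along n 59.45081682700875 lateral [-1.3039 -0.0663 -0.6065] F.n -0.8178812138213813
[322.2657664  182.79847844] [291.01083213 169.42327419] [449.40528842 247.72609947]
[252 113] [251 129]
```

View pics/c5.png

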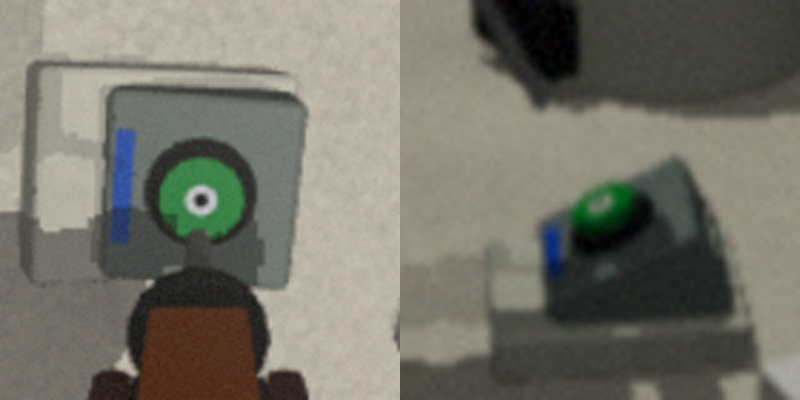

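The wrist crop shows the white spot at (200,201) with the probe's shaft pointing at it. The spot is within 1 px of the predicted pixel in both the wrist and side views. I'll close in to about 10 mm off the disc.

```bash
python3 -m inch '[{"xyz":[0.1,0.7,10],"rot":[-0.004,0,0]},{"xyz":[0.1,0.7,24],"rot":[-0.004,0,0]},{"xyz":[0.1,0.7,38],"rot":[-0.004,0,0]},{"xyz":[0.1,0.7,47],"rot":[-0.004,0,0]},{"xyz":[0.1,0.7,49],"rot":[-0.004,0,0]},{"xyz":[0.1,0.7,49],"rot":[-0.004,0,0]},{"xyz":[0.1,0.7,49],"rot":[-0.004,0,0]},{"xyz":[0.1,0.7,49],"rot":[-0.004,0,0]}]' 255
python3 goal.py 0; python3 goal.py 0
python3 - <<'E'
from h import *
m,im=snap('wrist','w6');np.save('w6.npy',np.r_[m['position'],m['attitude']])
s,i2=snap('side','s6');c,i3=snap('scene','c6')
D=[496.5,253.5,73]
o=ctrl.get_obs();tip=o['ee_pos']+136*R.from_rotvec(o['orientation']).as_matrix()[:,2]
for n,mm,f in(('w',m,1),('side',s,0),('scene',c,0)):print(n,proj(mm,D,f),proj(mm,tip,f))
w=lambda i,p,r,sz:cv2.resize(i[max(0,p[1]-r):p[1]+r,p[0]-r:p[0]+r],sz,interpolation=2)
p=lambda v:np.round(v).astype(int)
cv2.imwrite('pics/c6.png',np.hstack([w(im,p(proj(m,D,1)),40,(400,400)),w(i3,p(proj(c,D)),40,(400,400))]))
print(p(proj(m,D,1))-40,p(proj(c,D))-40)
E
```

```text
t: 11.47
ee_pos: [434.6, 256.2, 206.7]
orientation: [1.941, 2.001, 0.419]
ft_force: [-0.2, -0.0, -1.2]
width: 23.6
grasp_force: 30.0
xyz [-0.5683 -0.4051 11.3231] rot [ 0.0024 -0.0021 -0.    ] height along n 11.32590399531186 lateral [0.6137 0.8564 0.2721] F.n -1.0104517781839564
xyz [-0.5683 -0.4051 11.3231] rot [ 0.0024 -0.0021 -0.    ] height along n 11.32590399531186 lateral [0.6137 0.8564 0.2721] F.n -1.0104517781839564
w [320.08321903 194.34853758] [320.65772036 196.41134788]
side [291.01083213 169.42327419] [289.13582623 165.6390194 ]
scene [449.40528842 247.72609947] [451.87121573 242.13998836]
[280 154] [409 208]
```

View pics/c6.png

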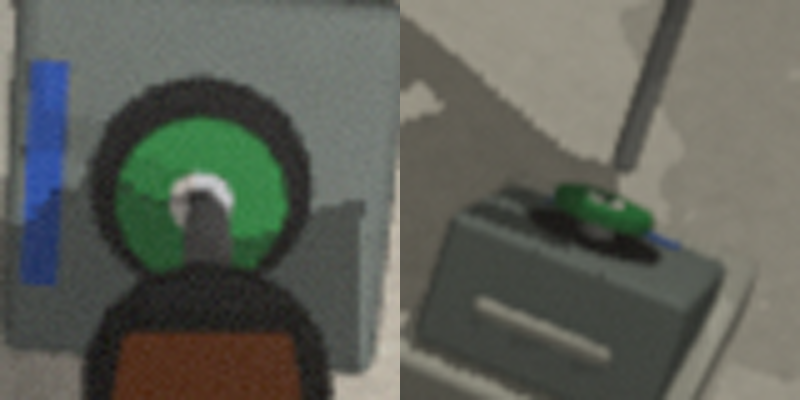

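The wrist crop shows the tip about 1 mm to the right of the white spot's centre. The scene crop shows it about 10 mm off the disc and probably 1–2 mm too far in +y. I'll correct sideways, average a force baseline, then press in steps.

```bash
python3 -m inch '[{"xyz":[-1.1,-0.8,4],"rot":[0.002,-0.002,0]},{"xyz":[-1.1,-0.8,7],"rot":[0.002,-0.002,0]},{"xyz":[-1.1,-0.8,7],"rot":[0.002,-0.002,0]},{"xyz":[-1.1,-0.8,7],"rot":[0.002,-0.002,0]}]' 255
cat > avg.py <<'E'
from h import *
import sys
n=np.array([-.4224,.0147,.9063]);F=[];Z=[];L=[]
D=np.array([496.5,253.5,73])
for i in range(int(sys.argv[1])):
    ctrl.get_image('side');o=ctrl.get_obs();F.append(o['ft_force']);M=R.from_rotvec(o['orientation']).as_matrix();t=o['ee_pos']+136*M[:,2]-D;Z.append(t@n);L.append(M.T@t)
F=np.array(F);print('Fmean',F.mean(0).round(2),'Fn',(F@n).mean().round(2),'+-',((F@n).std()/len(F)**.5).round(2),'h',np.mean(Z).round(2),np.std(Z).round(2),'lat tool',np.mean(L,0).round(2),'ang',np.degrees(np.arccos(-M[:,2]@n)).round(2),'t',o['t'],'w',o['width'])
E
python3 avg.py 20
```

```text
t: 11.95
ee_pos: [436.6, 254.7, 199.0]
orientation: [1.942, 2.002, 0.413]
ft_force: [-0.0, 0.6, -1.4]
width: 23.8
grasp_force: 30.0
Fmean [ 0.02  0.09 -1.16] Fn -1.06 +- 0.12 h 3.83 0.05 lat tool [-0.7  -0.96 -3.82] ang nan t 12.95 w 23.913793772608788avg.py:7: RuntimeWarning: invalid value encountered in arccos
  F=np.array(F);print('Fmean',F.mean(0).round(2),'Fn',(F@n).mean().round(2),'+-',((F@n).std()/len(F)**.5).round(2),'h',np.mean(Z).round(2),np.std(Z).round(2),'lat tool',np.mean(L,0).round(2),'ang',np.degrees(np.arccos(-M[:,2]@n)).round(2),'t',o['t'],'w',o['width'])
```

```bash
python3 -m inch '[{"xyz":[0.2,0.5,2],"rot":[0,0,0]},{"xyz":[0.2,0.5,3.5],"rot":[0,0,0]},{"xyz":[0.2,0.5,5],"rot":[0,0,0]},{"xyz":[0.2,0.5,6.2],"rot":[0,0,0]},{"xyz":[0.2,0.5,7.2],"rot":[0,0,0]},{"xyz":[0.2,0.5,8],"rot":[0,0,0]},{"xyz":[0.2,0.5,8],"rot":[0,0,0]},{"xyz":[0.2,0.5,8],"rot":[0,0,0]}]' 255
python3 avg.py 24 2>/dev/null
python3 - <<'E'
from h import *
m,im=snap('wrist','w7');c,i3=snap('scene','c7')
D=[496.5,253.5,73]
w=lambda i,p,r,sz:cv2.resize(i[p[1]-r:p[1]+r,p[0]-r:p[0]+r],sz,interpolation=2)
p=lambda v:np.round(v).astype(int)
cv2.imwrite('pics/c7.png',np.hstack([w(im,p(proj(m,D,1)),40,(400,400)),w(i3,p(proj(c,D)),40,(400,400))]))
print(p(proj(m,D,1))-40,p(proj(c,D))-40)
E
```

```text
t: 13.62
ee_pos: [440.6, 255.0, 192.4]
orientation: [1.941, 2.002, 0.414]
ft_force: [-0.3, -1.7, 0.7]
width: 24.1
grasp_force: 30.0
Fmean [-0.07  0.22  0.53] Fn 0.52 +- 0.1 h -4.15 0.03 lat tool [-0.46 -0.38  4.15] ang nan t 14.8167 w 23.787069225939828
[281 157] [409 208]
```

View pics/c7.png

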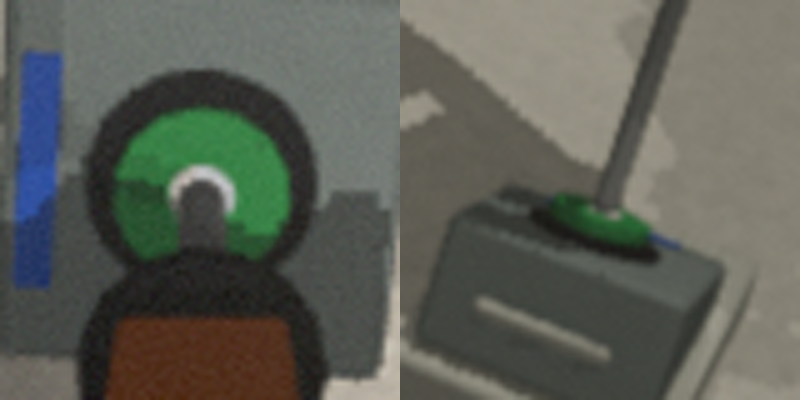

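The tip sits centred in the white spot in the wrist crop, at about (203,202). In the scene crop the disc has visibly sunk under it. The force rise of about 1.6 N puts it 4–4.6 mm in, so I'll add about 1.5 mm.

```bash
python3 -m inch '[{"xyz":[0,0,0.5],"rot":[0,0,0]},{"xyz":[0,0,1],"rot":[0,0,0]},{"xyz":[0,0,1.5],"rot":[0,0,0]},{"xyz":[0,0,1.5],"rot":[0,0,0]},{"xyz":[0,0,1.5],"rot":[0,0,0]},{"xyz":[0,0,1.5],"rot":[0,0,0]}]' 255
python3 avg.py 30 2>/dev/null
```

```text
t: 15.42
ee_pos: [441.1, 255.0, 191.0]
orientation: [1.941, 2.002, 0.414]
ft_force: [0.4, 0.5, 1.5]
width: 23.9
grasp_force: 30.0
Fmean [-0.02  0.2   0.97] Fn 0.89 +- 0.1 h -5.67 0.01 lat tool [-0.49 -0.43  5.67] ang nan t 16.9167 w 23.897465481760147
```

```bash
python3 -c "
from workcell import ctrl
print(ctrl.close_job())"
```

```text
the job is handed in; nothing more can be done
None
```

The job is handed in at about 17 s: the probe was held about halfway down the reference cup for about 1.6 s, and is now held square on the middle of the disc, pressed in about 5.6 mm of its 12 mm travel at roughly 2 N.

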